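# Eject the grater insert and trap it with the other finger

## Robot

A 7-joint arm with a two-finger parallel gripper is mounted at the origin on the work surface; the furniture and walls round the work are solid. World frame = base frame: x ahead of the robot, y to its left, z up, the work surface at z = 0. Lengths are in m, angles in rad, forces in N, time in s.
With the tool pointing down it reaches from about 0.375 to 0.925 m from the base axis. Payload 3.1 kg.
Tool frame: the origin (TCP) lies between the finger pads; the fingertips stand 19 mm ahead of it and the grasp point (between the pads) is the TCP; z points along the fingers, y is the line along which they close (so a half turn about z gives the same grasp; the last joint's range is limited). The gripper opens to 85 mm and grips with 20 to 120 N. Pads are 22 mm wide; open, the fingers measure 114 mm over their backs; the gripper's body (76 mm by 85 mm) begins 54 mm behind the grasp point. The pads swing forward as they close: fully open they stand 13 mm farther back than shut.
Start: joints at [-1.397, 0.383, 0.044, 1.598, -0.018, 1.161, -0.05], TCP at [0.174, 0.626, 0.25] pointing down, gripper open.
Joint ranges: [-2.61, 2.61], [-0.41, 2.15], [-1.48, 1.57], [0, 2.5], [-1.57, 4.71], [0.05, 1.97], [-2.85, 2.85]. Speed limits (rad/s): [2.79, 2.79, 3.14, 3.14, 3.14, 3.14, 3.14].

## Interface

Orientations are given as a 3x3 rotation matrix whose columns are the frame's x, y, z axes.
In Python, from plant import manip, vision, order gives the robot as it stands.
- The arm moves only by the tool send_rows, never from a script. Its arguments are lists of equal length, an entry for each row: "travel": the shift along the tool's x, y, z in mm, a list of three; "twist": the turn about the tool's z in rad. A call has 1 to 20 rows; each row is the pose to reach, as a shift and turn from the pose commanded when the call began, along the tool's axes at that moment; what a row does not reach only later rows make up. A row lasts 1/12 s, in which the tool goes at most 41.7 mm and 7.16 degrees, less where a joint would pass 70% of its speed; a pose out of reach is approached as far as the arm can. A call with a gripper value outside its range is refused whole. "jaw" is the opening, from 0 (shut) to 1 (fully open), set as the call begins (left out, the last holds). The fingers move at their own pace and stop on an object; "newtons" is the grip in N (left out, the last holds). Time passes only in rows, so rows that repeat a pose let the fingers close. It gives the time, the measured TCP pose, the force, the opening and the grip force at its end, in the units of the state.
- manip.get_state(): the state, without advancing time (a new reading comes with each control period).
- vision.camera(name): name is "side" or "top" or "wrist"; returns a dict with "img" (420x560x3 uint8, red, green, blue), "fx", "fy", "cx", "cy" (pixels), "k1" (the pictures are not rectified: a ray, as slopes to the right and down, at radius r is drawn at 1 + k1 r^2 times it, then the intrinsics apply), "origin" and "orientation" of the camera in the world. Camera axes: x right, y down, z forward; pixel columns grow to the right and rows downward; lengths in m; the calibration is good to about 2 mm. A picture is of the moment at which its call begins. There is no depth.
- order.sign_off(): hands the job in; it is judged then, once.
Trained networks look in a picture, given as the dict that the camera call returned (one of the last four; its "shot" number tells which), for a name from the list of things; names that differ only in an ending like _2 or _b are one class to them, and where a whole thing is asked for, a point or a joint stands for the part that bears it (a point fixed in the world has none). Each returns a list of dicts, best first, with "conf" (0 to 1); they miss things now and then, are a little off and sometimes report something else, mostly with a low value. They report only what shows in the picture. A call takes as long as a camera call. They do not tell look-alikes from the thing itself.
- vision.silhouettes(picture, target): "region" (420x560 bool, what is visible of it) and "pixel" ([column, row] in pixels, amid what is visible of it).
The state is a dict: "t": time; "q": joint angles; "dq": joint speeds; "joint_efforts": joint torques, N m; "ee_pos": TCP position; "ee_rot": TCP orientation; "contact_force": force on the tool from outside, world axes, zero at the start; "wrist_torque": the same for the moment, N m; "finger_gap": finger opening in m; "grip_force": force on a finger pad.
Only numpy, scipy, OpenCV 4.12 (cv2) and the standard library are available. Lean on these libraries where they do the work, as an engineer would, in place of code of your own. Each camera call takes 0.05 s, during which the arm holds its last target. There are 200 camera calls.

## Task

Eject the grater insert, the one with rows of round holes: press the key of its dock down with one fingertip so that the insert pops out under the arch, and stop it with the other fingertip on the open ramp before its front edge runs past the ramp's end. Do not grasp or lift anything, and leave the other dock and the things around alone. Finish while holding: the key still pressed down under one finger and the insert resting against the other.

Things in the scene. Friction and masses are not known exactly. Their poses are not given: they have to be found in the camera images.
- grater_dock: white plastic dock fixed to the table, holding the grater insert. Origin on the table below the middle of the seated insert's front edge; x runs level from the ramp's open end (x = -52 mm) back to the spring housing (to +137, top 58 mm above the table), z up. The key stands on a deck (top 32 mm above the table, x -52 to +34, y -80 to -31 mm) on the -y side. Dock y spans -80 to +31 mm
- grater_key (a joint): travel of the grey key, m: 0 = up, 0.010 = fully down; spring 1 N at the top, 3 N at the bottom, rubbing may add 2 N. It carries the stop before the insert: at about 0.007 the stop is below the ramp floor and a spring plunger (2.4 N, falling to 1.4 N at its 65 mm stroke) pushes the insert along -x and over the ramp's end in a fraction of a second. Let go, the stop rises again
- grater_key_top (a point): centre of the top face of that key, 30 x 30 mm; in the dock frame it lies at x = -35, y = -58 mm, 47 mm above the table when up and 37 mm when fully down
- grater_ramp (a point): middle of the open ramp floor in front of the arch: x = -35, y = 0 mm in the dock frame, 28 mm above the table, beside the key (58 mm from it in y). The floor is level, 52 mm wide between side walls 8 mm high, open above from the arch (x = -18) to the end (x = -52). A fingertip here, 8 to 12 mm above the floor, stands in the insert's way
- grater_arch (a point): middle of the top of the small white arch over the ramp, 57 mm above the table; it spans x = -18 to -4 mm in the dock frame, and the insert passes below it (underside 52 mm above the table)
- grater_insert: loose slicer insert, a black block 60 (x) x 48 (y) x 20 mm (z), about 80 g, with a steel plate on top that has 12 round holes in rows; origin at the centre of its underside. Its x axis is the dock's x axis; seated, its origin lies at x = +30 mm in the dock, its top 48 mm above the table
- grater_insert_front (a point): middle of the front (-x) face of the grater insert, the face that meets the finger; x = 0 in the dock frame when seated
- slicer_dock: second white dock of the same make, with the same measures, key and frame; not to be used
- slicer_key (a joint): travel of the key of the second dock, m: 0 = up; must stay up
- slicer_insert: insert of the second dock, same size, with a single long slanting slot in its steel plate instead of round holes; stays where it is
- garlic: loose garlic bulb about 57 mm across standing in front of the gap between the docks; origin at its underside
- spice_jar: loose spice jar, 41 mm in diameter, 105 mm tall, standing behind the gap between the docks; origin at its underside
- yoghurt_pot: loose yoghurt pot, 72 mm wide, 71 mm tall, near the right edge of the table, in front of the docks; origin at its underside
- pepper_shaker: loose pepper shaker, 44 mm in diameter, 90 mm tall, near the left edge; origin at its underside
There are look-alikes about, which are no part of the job. Leave any orange look-alike of the grater_insert alone.

How it is judged:
By the outcome, as a careful person would: the job done as asked, in the order asked, and still so for the second after the job is handed in, while the arm keeps its last pose, push and grip.
It also fails if it takes over 32 s, if anything falls off the work surface, if the arm or the gripper's body presses on something with over 40 N, if the wrist force passes 120 N, or if a joint passes its speed limit or range.

## Working session

There is one attempt and no reset: what is moved stays moved. The work goes in short steps, Python scripts to look and compute and a tool call to move; the robot and the scene stay as the last step left them, time stands still between calls to the robot, and variables do not carry over. Pictures are saved under pics/ and viewed, at most 10 in all, crops included, and the job is handed in when it is done.

Besides the shell and the picture viewer there is one more tool, called after "Request:" in YAML: its name, and indented under it one key for each argument. send_rows: Moves the arm, as the interface text tells. Its arguments: {"type":"object","properties":{"travel":{"type":"array"},"twist":{"type":"array"},"jaw":{"type":"number"},"newtons":{"type":"number"}},"required":["travel","twist"]}

```bash
ls; mkdir -p pics; python3 - <<'E'
from plant import manip, vision, order
import cv2
s=manip.get_state();print(s['t'],s['ee_pos'],s['ee_rot'],s['finger_gap'])
for n in ['top','side']:
    p=vision.camera(n);print(n,p['origin'],p['orientation'],p['fx'],p['fy'],p['cx'],p['cy'],p['k1'])
    cv2.imwrite(f'pics/{n}0.png',p['img'][:,:,::-1])
    for t in ['grater_insert','slicer_insert','grater_key','grater_dock','slicer_dock']:
        print(t,[(round(d['conf'],2),[round(float(v)) for v in d['pixel']],int(d['region'].sum())) for d in vision.silhouettes(p,t)])
E
```

```text
pics
0.0 [0.1742321  0.62525596 0.24884765] [[-9.63326350e-01  2.68331872e-01 -5.91425817e-04]
 [ 2.68332489e-01  9.63322744e-01 -2.63952220e-03]
 [-1.38533994e-04 -2.70142005e-03 -9.99996342e-01]] 0.0853029051255216
top [ 0.32268482 -0.08409488  1.37767321] [[-0.02016431 -0.98873459  0.14831488]
 [-0.99979547  0.02017209 -0.00145187]
 [-0.00155631 -0.14831382 -0.98893912]] 469.87588191245266 469.87588191245266 276.06199586814006 209.2996309338335 -0.12974558175939174
grater_insert [(0.93, [217, 217], 355), (0.65, [315, 189], 336), (0.62, [264, 195], 351), (0.62, [271, 209], 1548), (0.27, [276, 226], 101)]
slicer_insert [(0.71, [268, 193], 334), (0.65, [272, 210], 1672), (0.59, [358, 209], 330), (0.32, [183, 269], 199)]
grater_key [(0.3, [269, 208], 1587)]
grater_dock [(0.78, [273, 210], 1678)]
slicer_dock [(0.58, [365, 219], 1741)]
side [ 0.17883701 -1.01506299  0.59421507] [[ 0.94159562 -0.15077675  0.30110472]
 [-0.33642847 -0.46000339  0.82171331]
 [ 0.01461393 -0.87502186 -0.48386277]] 433.98693157740695 433.98693157740695 277.1748534220004 214.7014794931975 -0.04968322744316288
grater_insert [(0.84, [258, 195], 221), (0.76, [289, 205], 214), (0.73, [318, 244], 442)]
slicer_insert [(0.8, [313, 267], 406)]
grater_key []
grater_dock [(0.88, [287, 221], 1935), (0.68, [288, 287], 151)]
slicer_dock [(0.61, [313, 281], 3162)]
```

```bash
python3 - <<'E'
import cv2
a=cv2.imread('pics/top0.png');cv2.imwrite('pics/top0c.png',cv2.resize(a[130:310,160:420],None,fx=3,fy=3,interpolation=cv2.INTER_CUBIC))
b=cv2.imread('pics/side0.png');cv2.imwrite('pics/side0c.png',cv2.resize(b[150:350,200:400],None,fx=3,fy=3,interpolation=cv2.INTER_CUBIC))
E
```

```text
(no output)
```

View pics/top0c.png

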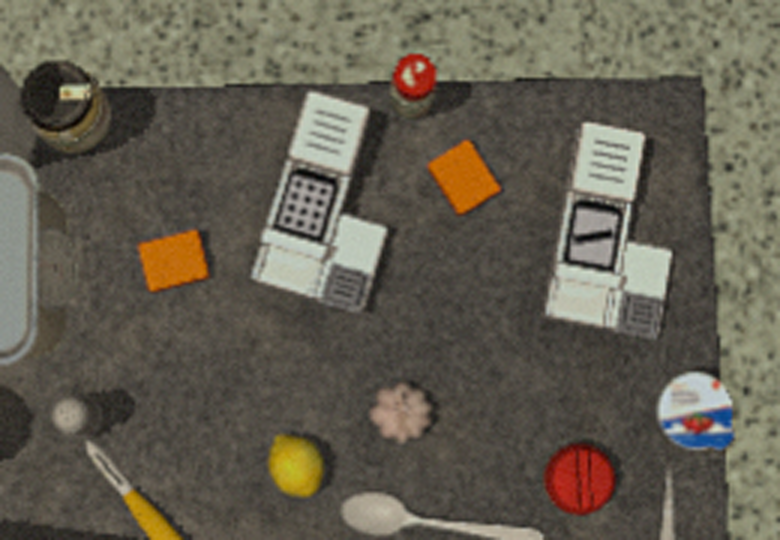

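View pics/side0c.png

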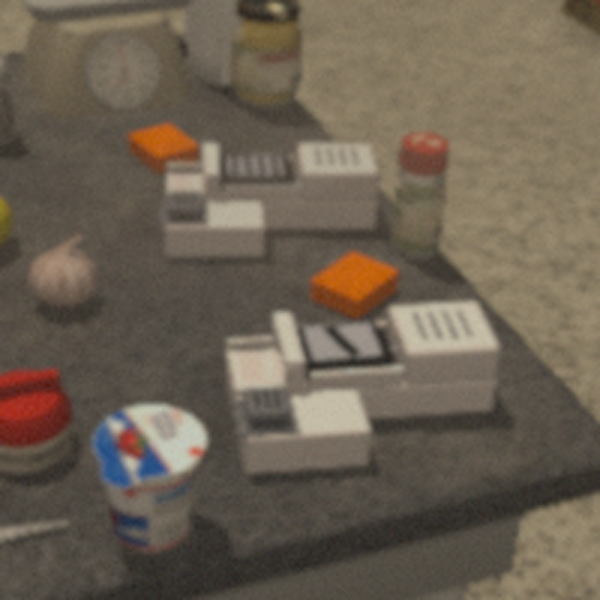

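Candidates: the black block with round holes in the left dock, top (262,198), which matches the description. The look-alikes are two orange blocks at top (217,217) and (315,189), and the slot insert in the right dock at top (358,208). I choose (262,198), with its key at about (275,225), and will check it in a close crop.

```bash
cat > h.py <<'E'
import numpy as np, cv2
from scipy.optimize import least_squares
def K(p): return np.array([[p['fx'],0,p['cx']],[0,p['fy'],p['cy']],[0,0,1]]),np.array([p['k1'],0,0,0.])
def project(p,W):
    k,d=K(p);R=np.array(p['orientation']).T;t=-R@np.array(p['origin'])
    return cv2.projectPoints(np.array(W,float).reshape(-1,1,3),cv2.Rodrigues(R)[0],t,k,d)[0][:,0]
def dock2w(v,P):
    P=np.array(P,float);c,s=np.cos(v[2]),np.sin(v[2])
    return np.c_[v[0]+c*P[:,0]-s*P[:,1],v[1]+s*P[:,0]+c*P[:,1],P[:,2]]
def fit(p,P,uv,v0=(.6,.05,-.25)):
    f=lambda v:(project(p,dock2w(v,P))-uv).ravel()
    r=least_squares(f,v0,loss='soft_l1');return r.x,f(r.x).reshape(-1,2)
E
python3 - <<'E'
import cv2,numpy as np
from plant import vision,manip
from h import *
p=vision.camera('top')
P=np.array([[137,31,58],[137,-31,58],[34,-80,32],[34,-31,32],[-35,-58,47],[30,0,48],[-52,31,36],[-52,-80,32]])/1000
c=np.array([[310,92],[369,103],[387,225],[345,214],[347,286],[305,205],[253,280],[362,311]])
uv=(c+.5)/3-.5+[160,130]
v,r=fit(p,P,uv);print(v,r.round(1).tolist())
a=p['img'][150:250,230:310,::-1];cv2.imwrite('pics/topz.png',cv2.resize(a,None,fx=6,fy=6,interpolation=cv2.INTER_CUBIC))
t=dock2w(v,[[-35,-29,0]][0:1] if 0 else np.array([[-35,-29,0]])/1000)[0];s=manip.get_state()
print(t, s['ee_rot'].T@(np.r_[t[:2],.2]-s['ee_pos']), np.arctan2(-s['ee_rot'][0,1],s['ee_rot'][1,1]))
E
```

```text
[ 0.52729443 -0.03775811 -0.30203643] [[-0.8, -1.0], [0.2, 1.2], [0.5, 0.5], [-1.7, -0.5], [-0.1, 0.2], [0.8, -0.1], [-0.1, -0.3], [0.6, 0.2]]
[ 0.48525229 -0.05503408  0.        ] [-0.48217933 -0.5728137   0.05026291] -0.27174398828755
```

View pics/topz.png

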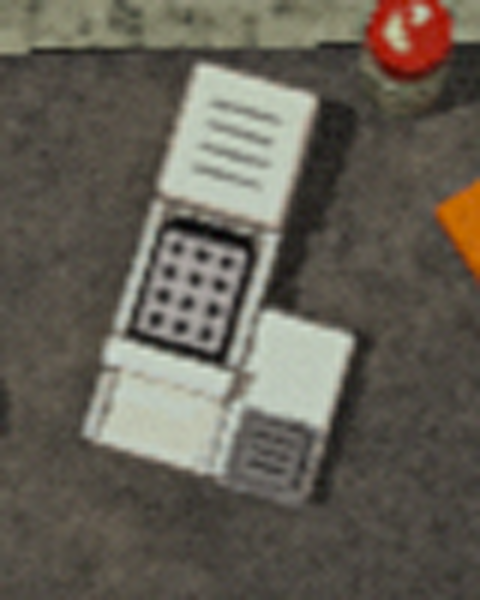

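The crop confirms it: a black block whose steel plate has 12 round holes in rows, with the key to the lower right (crop (272,452)) and the ramp at (165,415). The dock fit is within 2 px at yaw -0.30. I'll travel over it at a raised height.

Request:
send_rows:
  travel:
    - [0,0,-40]
    - [-20,-20,-60]
    - [-482,-573,-60]
    - [-482,-573,-60]
    - [-482,-573,-60]
    - [-482,-573,-60]
    - [-482,-573,-60]
    - [-482,-573,-60]
    - [-482,-573,-60]
    - [-482,-573,-60]
    - [-482,-573,-60]
    - [-482,-573,-60]
    - [-482,-573,-60]
    - [-482,-573,-60]
    - [-482,-573,-60]
    - [-482,-573,-60]
    - [-482,-573,-60]
    - [-482,-573,-60]
    - [-482,-573,-60]
    - [-482,-573,-60]
  twist: [0,0,0.03,0.03,0.03,0.03,0.03,0.03,0.03,0.03,0.03,0.03,0.03,0.03,0.03,0.03,0.03,0.03,0.03,0.03]
  jaw: 0.53

```text
t: 2.32
ee_pos: [0.4865, -0.063, 0.3115]
ee_rot: [[-0.952, 0.307, 0.004], [0.307, 0.952, -0.003], [-0.005, -0.002, -1.0]]
contact_force: [-0.6, -0.9, 1.4]
finger_gap: 0.0455
grip_force: 0.0
```

```bash
python3 - <<'E'
import cv2,numpy as np,pickle
from plant import vision,manip
from h import *
p=vision.camera('wrist');s=manip.get_state();pickle.dump(p,open('w.pkl','wb'))
print(s['ee_pos'],s['contact_force'],s['finger_gap'],p['origin'],p['k1'])
P=np.array([[137,31,58],[137,-31,58],[34,-80,32],[-35,-58,47],[30,0,48],[-52,31,36],[-52,-80,32]])/1000
im=p['img'][:,:,::-1].copy();cv2.imwrite('pics/w1.png',im)
for q in project(p,dock2w([.5273,-.0378,-.302],P)): print(q.round())
E
```

```text
[ 0.48652525 -0.06276596  0.31134839] [ 0.45372776 -2.47394703  0.43480525] 0.04538936331012091 [ 0.42241105 -0.04254103  0.43601821] 0.019756725710070422
[337. 311.]
[286. 311.]
[245. 225.]
[261. 170.]
[312. 225.]
[340. 153.]
[243. 154.]
```

View pics/w1.png

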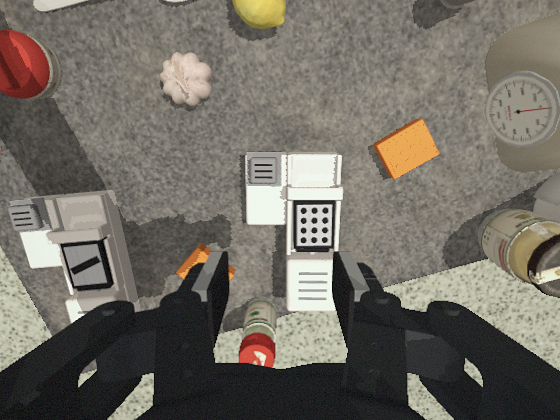

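The wrist picture shows the grater dock upright at mid-image: key (264,170), ramp (314,170), insert (314,225), housing corners near (287,310) and (338,310). I'll zoom to refine.

```bash
python3 - <<'E'
import cv2
a=cv2.imread('pics/w1.png')[145:320,235:350];cv2.imwrite('pics/w1z.png',cv2.resize(a,None,fx=3.4,fy=3.4,interpolation=cv2.INTER_CUBIC))
E
```

```text
(no output)
```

View pics/w1z.png

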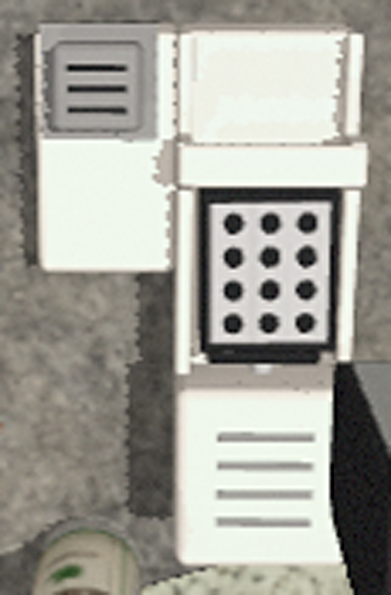

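```bash
python3 - <<'E'
import pickle
from h import *
from plant import manip
p=pickle.load(open('w.pkl','rb'))
P=np.array([[-35,-58,47],[-18,31,57],[-18,-31,57],[-4,31,57],[-4,-31,57],[34,-80,32],[-52,-80,32],[137,-31,58]])/1000
c=np.array([[96.5,87],[367,145],[177,144],[367,187],[177,187],[38,269],[36,31],[177,563]])
uv=(c+.5)/3.4-.5+[235,145]
v,r=fit(p,P,uv,(.527,-.038,-.3));print(v,r.round(1).tolist())
s=manip.get_state()
t=dock2w(v,np.array([[-35,-29,80]])/1000)[0]
print(t,(s['ee_rot'].T@(t-s['ee_pos'])*1000).round(1),np.arctan2(-s['ee_rot'][0,1],s['ee_rot'][1,1])-v[2],s['ee_pos'])
E
```

```text
[ 0.52833843 -0.0367378  -0.31440404] [[0.0, 0.0], [0.4, -0.1], [0.4, 0.0], [-0.2, -0.3], [0.3, -0.4], [0.4, 0.6], [-0.8, -0.3], [-0.6, 0.9]]
[ 0.48608586 -0.0534925   0.08      ] [  4.2   9.2 231.3] 0.0017821111612764118 [ 0.48652525 -0.06276596  0.31134839]
```

Request:
send_rows:
  travel:
    - [4,9,40]
    - [4,9,80]
    - [4,9,120]
    - [4,9,160]
    - [4,9,190]
    - [4,9,200]
    - [4,9,200]
    - [4,9,200]
    - [4,9,200]
  twist: [0,0,0,0,0,0,0,0,0]

```text
t: 3.12
ee_pos: [0.486, -0.0452, 0.1124]
ee_rot: [[-0.955, 0.297, 0.004], [0.297, 0.955, 0.001], [-0.004, 0.002, -1.0]]
contact_force: [0.5, -0.3, 0.5]
finger_gap: 0.0447
grip_force: 0.0
```

```bash
python3 - <<'E'
import cv2
from h import *
from plant import vision,manip
v=[.52834,-.03674,-.3144]
s=manip.get_state();R=s['ee_rot']
t=dock2w(v,np.array([[-35,-29,80]])/1000)[0]
print(s['t'],s['ee_pos'],(R.T@(t-s['ee_pos'])*1000).round(1),np.arctan2(-R[0,1],R[1,1])-v[2],s['contact_force'],s['finger_gap'],R[:,2])
p=vision.camera('side');q=project(p,[s['ee_pos']])[0];print(q)
x,y=int(q[0]),int(q[1]);a=p['img'][y-50:y+70,x-60:x+60,::-1]
w=vision.camera('wrist')['img'][:,:,::-1]
cv2.imwrite('pics/d1.png',np.hstack([cv2.resize(a,(420,420),interpolation=cv2.INTER_CUBIC),w[:, 100:460]]))
E
```

```text
3.1167 [ 0.48595944 -0.0452172   0.11238081] [-2.5 -7.9 32.4] 0.012962673643608646 [ 0.46023621 -0.29086085  0.52557395] 0.044674335520777854 [ 4.27123559e-03  8.71602053e-04 -9.99990498e-01]
[260.11466736 187.32802492]
```

View pics/d1.png

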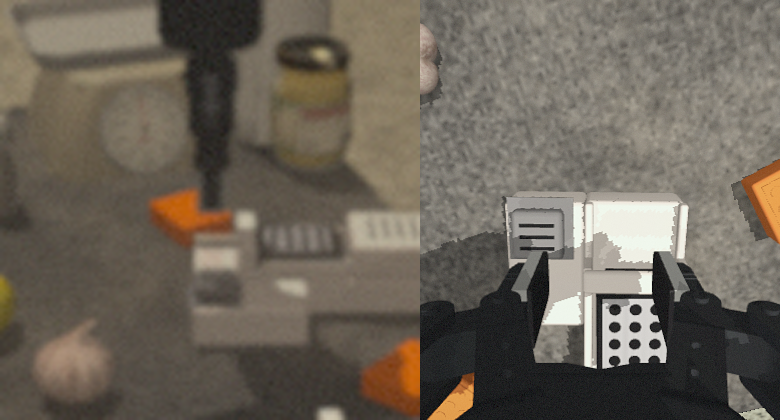

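Side view: the tool hangs above the dock's ramp end. Wrist view: key at about (217,232), and the fingers sit slightly toward +y. I'll check the residual after settling.

```bash
python3 - <<'E'
import cv2
from h import *
from plant import vision,manip
v=[.52834,-.03674,-.3144]
p=vision.camera('wrist')
print(project(p,dock2w(v,np.array([[-35,-58,47],[-18,31,57],[-52,-80,32]])/1000)).round(1))
P=np.array([[-35,-58,47],[-52,-80,32]])/1000
s=manip.get_state();R=s['ee_rot']
t=dock2w(v,np.array([[-35,-29,80]])/1000)[0]
print(s['t'],s['ee_pos'],(R.T@(t-s['ee_pos'])*1000).round(1),np.arctan2(-R[0,1],R[1,1])-v[2])
a=p['img'][180:290,160:300,::-1];cv2.imwrite('pics/d2.png',cv2.resize(a,None,fx=5,fy=5,interpolation=cv2.INTER_CUBIC))
E
```

```text
[[216.8 235.9]
 [372.6 272. ]
 [183.7 200.5]]
3.2667 [ 0.48575376 -0.04521435  0.11234539] [-2.7 -7.9 32.3] 0.012767118047294912
```

View pics/d2.png

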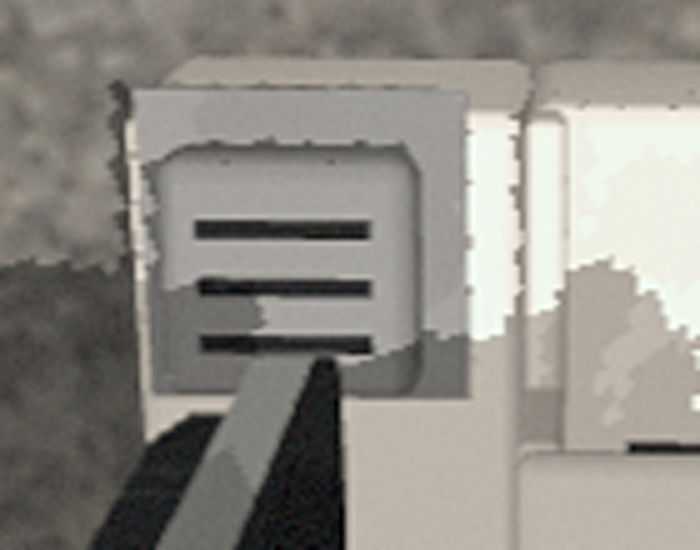

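Request:
send_rows:
  travel:
    - [-3,-8,10]
    - [-3,-8,28]
    - [-3,-8,37]
    - [-3,-8,37]
    - [-3,-8,37]
    - [-3,-8,37]
  twist: [0.013,0.013,0.013,0.013,0.013,0.013]

```text
t: 3.77
ee_pos: [0.485, -0.0538, 0.074]
ee_rot: [[-0.951, 0.309, 0.001], [0.309, 0.951, 0.0], [-0.001, 0.001, -1.0]]
contact_force: [0.3, 0.5, -0.4]
finger_gap: 0.0449
grip_force: 0.0
```

```bash
cat > st.py <<'E'
import cv2,sys
from h import *
from plant import vision,manip
v=[.52834,-.03674,-.3144]
p=vision.camera('wrist')
s=manip.get_state();R=s['ee_rot']
t=dock2w(v,np.array([[-35,-29,80]])/1000)[0]
print(s['t'],s['ee_pos'],(R.T@(t-s['ee_pos'])*1000).round(1),np.arctan2(-R[0,1],R[1,1])-v[2],s['contact_force'].round(2),s['wrist_torque'].round(3),s['finger_gap'])
q=vision.camera('side');a=q['img'][165:255,230:350,::-1]
cv2.imwrite(f'pics/{sys.argv[1]}.png',np.hstack([cv2.resize(a,None,fx=4,fy=4,interpolation=cv2.INTER_CUBIC),cv2.resize(p['img'][150:360,140:400,::-1],None,fx=1.2,fy=360/210)]))
E
python3 st.py e1
```

```text
3.8167 [ 0.4851652  -0.05379988  0.07414149] [-0.8  0.6 -5.9] -6.692227189425415e-05 [ 0.65 -0.21 -0.09] [-0.022 -0.002  0.039] 0.04495125206337208
```

View pics/e1.png

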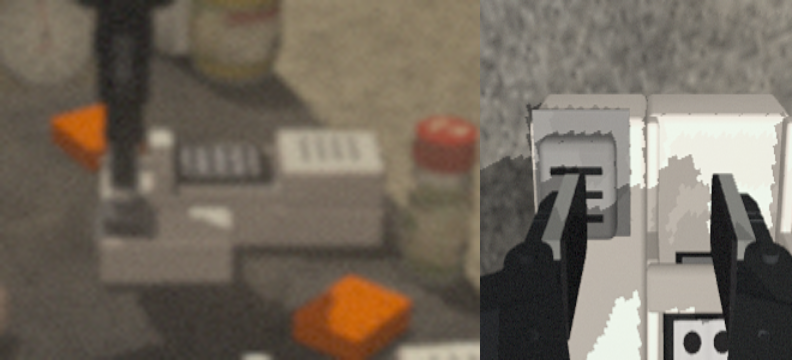

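Both pads stand right: one over the key, the other over mid-ramp in front of the arch. Descending in steps while watching the force.

Request:
send_rows:
  travel:
    - [0,0,6]
    - [0,0,12]
    - [0,0,12]
    - [0,0,12]
    - [0,0,12]
  twist: [0,0,0,0,0]

```text
t: 4.28
ee_pos: [0.4843, -0.0539, 0.0611]
ee_rot: [[-0.951, 0.31, -0.0], [0.31, 0.951, -0.0], [0.0, -0.0, -1.0]]
contact_force: [0.1, -0.4, -0.1]
finger_gap: 0.0455
grip_force: 0.3
```

Request:
send_rows:
  travel:
    - [-1,0,3]
    - [-1,0,3]
    - [-1,0,3]
    - [-1,0,3]
  twist: [0,0,0,0]

```text
t: 4.62
ee_pos: [0.4848, -0.0542, 0.0581]
ee_rot: [[-0.951, 0.31, -0.001], [0.31, 0.951, 0.0], [0.001, -0.0, -1.0]]
contact_force: [-1.2, 0.4, 0.8]
finger_gap: 0.0453
grip_force: 0.6
```

```bash
python3 st.py e2; python3 st.py e2
```

```text
4.6667 [ 0.48488007 -0.05422843  0.05811531] [ -0.9   1.1 -21.9] -0.0003980098340534699 [-0.15  1.04  1.13] [ 0.161  0.183 -0.05 ] 0.045359921671215
4.7667 [ 0.48501738 -0.05426735  0.05818793] [ -0.8   1.1 -21.8] -0.00035419581197454475 [-0.8  -0.45  0.89] [ 0.088  0.204 -0.062] 0.04512451100169987
```

Request:
send_rows:
  travel:
    - [-1,0,3]
    - [-1,0,3]
    - [-1,0,3]
    - [-1,0,3]
  twist: [0,0,0,0]

```text
t: 5.15
ee_pos: [0.4858, -0.0545, 0.0551]
ee_rot: [[-0.951, 0.309, -0.001], [0.309, 0.951, 0.0], [0.001, -0.0, -1.0]]
contact_force: [-1.6, 1.4, 2.0]
finger_gap: 0.0457
grip_force: 2.2
```

```bash
python3 st.py e3
```

```text
5.2 [ 0.48585736 -0.05452859  0.05512132] [  0.1   1.  -24.9] -0.00012908315532511594 [-1.86  0.09  2.54] [0.103 0.477 0.017] 0.04500415221917386
```

View pics/e3.png

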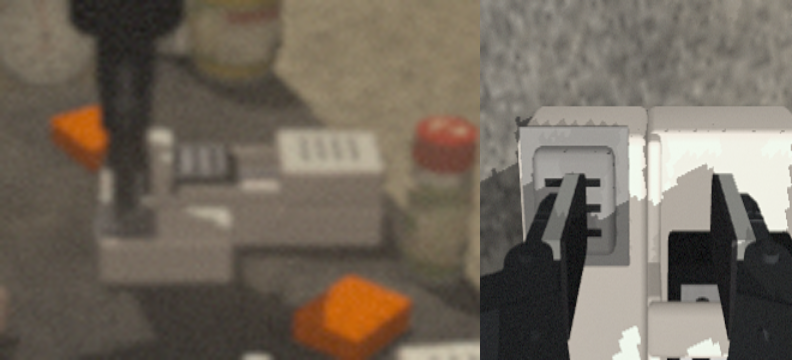

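The insert has popped out under the arch and rests against the ramp finger; the contact force is about -1.9 N along x. I'll press the key slightly further for margin.

Request:
send_rows:
  travel:
    - [0,0,1.5]
    - [0,0,1.5]
    - [0,0,1.5]
    - [0,0,1.5]
    - [0,0,1.5]
    - [0,0,1.5]
  twist: [0,0,0,0,0,0]

```text
t: 5.75
ee_pos: [0.4859, -0.0545, 0.0538]
ee_rot: [[-0.951, 0.31, -0.001], [0.31, 0.951, 0.0], [0.001, 0.0, -1.0]]
contact_force: [-2.8, -0.0, 4.9]
finger_gap: 0.0449
grip_force: 3.8
```

```bash
python3 st.py e4; python3 st.py e4
```

```text
5.8 [ 0.48587149 -0.05454494  0.05380974] [  0.1   1.1 -26.2] -0.00042726000741455383 [-3.31  1.13  5.14] [ 0.047  0.763 -0.013] 0.04535436518517575
5.9 [ 0.48586338 -0.05451917  0.05379468] [  0.1   1.  -26.2] -0.00033543270467317754 [-2.52  0.71  5.85] [0.005 0.753 0.037] 0.045446356214161765
```

View pics/e4.png

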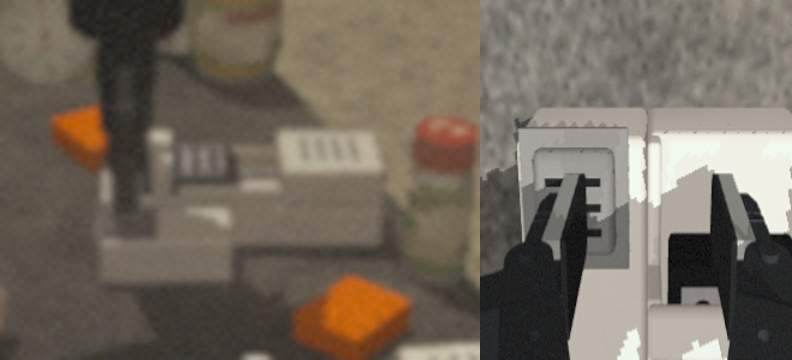

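The key is pressed down, with about 5 N upward on the tool. The insert's front edge is past the arch and resting on the finger, still on the ramp. Handing in.

```bash
python3 -c "
from plant import order
print(order.sign_off())"
```

```text
the job is handed in; nothing more can be done
None
```

The grater insert was ejected and is resting against the ramp finger, the key is held down by the other finger, and the job was handed in at about 5.9 s; no verdict came back.

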